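# Stamp a corrosion coupon with the spring marking stamp

## Robot

A 6-joint arm with a two-finger parallel gripper is mounted at the origin on the work surface. World frame = base frame: x ahead of the robot, y to its left, z up, the work surface at z = 0. Lengths are in m, angles in rad, forces in N, time in s.
With the tool pointing down it reaches from about 0.25 to 0.775 m from the base axis. Payload 4 kg.
Tool frame: the origin (TCP) lies between the finger pads; the fingertips stand 19 mm ahead of it and the grasp point (between the pads) is the TCP (robot.tip_reach is the y of the fingertips in the tool frame, in m); y points along the fingers, x is the direction in which the jaws open and shut, and the axes are right-handed (so a half turn about y gives the same grasp; the last joint's range is limited). The gripper opens to 94 mm and grips with 3 to 60 N. Pads are 16 mm wide; open, the fingers measure 119 mm over their backs; the gripper's body (75 mm by 177 mm) begins 78 mm behind the grasp point.
Start: joints at [-1.274, 0.087, 1.371, -0, 1.684, -0.103], TCP at [0.214, -0.507, 0.225] pointing down, gripper open.
Joint ranges: [-3.1, 3.1], [-0.76, 2.03], [0.27, 2.55], [-1.08, 4.22], [0.17, 2.65], [-2.57, 2.57]. Speed limits (rad/s): [2.79, 2.79, 3.14, 3.14, 3.14, 3.14].

## Interface

Orientations are given as [roll, pitch, yaw] about the fixed x, y, z axes, in that order (R = Rz(yaw) Ry(pitch) Rx(roll)).
In Python, from bench import robot, imaging, order gives the robot as it stands.
- The arm moves only by the tool send_rows, never from a script. Its argument "moves" is text: rows parted by semicolons, each of 5 numbers parted by spaces: the gripper's target within -1 to 1 (shut at 1, half-way at 0, fully open at -1), then the shift along the tool's x, y, z in m, then the turn about the tool's y in degrees. In form: fingers tx ty tz roll; .... A call has exactly 10 rows; each row shifts and turns the commanded pose from where the row before left it, along the tool's axes as they then stand; what a row does not reach is not made up. A row lasts 1/12 s, in which the tool goes at most 41.7 mm and 7.16 degrees, less where a joint would pass 70% of its speed; a pose out of reach is approached as far as the arm can. A call with a gripper value outside its range is refused whole. The fingers move at their own pace and stop on an object; the grip force is fixed at half the most. Time passes only in rows, so rows that do not move let the fingers close, or fill a call up. It gives the time, the measured TCP pose, the force and the opening at its end, in the units of the state.
- robot.get_obs(): the state, without advancing time (a new reading comes with each control period).
- imaging.snapshot(name): name is "scene" or "top"; returns a dict with "image" (400x640x3 uint8, red, green, blue), "mtx" (3x3 intrinsics, pixels), "R" (3x3) and "t" (3): a world point X has camera coordinates R X + t. Camera axes: x right, y down, z forward; pixel columns grow to the right and rows downward; lengths in m; the calibration is good to about 2 mm. A picture is of the moment at which its call begins. There is no depth.
- order.close_job(): hands the job in, once; it reports no verdict.
Trained networks look in a picture, given as the dict that the camera call returned (one of the last four; its "shot" number tells which), for a name from the list of things; names that differ only in an ending like _2 or _b are one class to them, and where a whole thing is asked for, a point or a joint stands for the part that bears it (a point fixed in the world has none). Each returns a list of dicts, best first, with "conf" (0 to 1); they miss things now and then, are a little off and sometimes report something else, mostly with a low value. They report only what shows in the picture. A call takes as long as a camera call. They do not tell look-alikes from the thing itself.
- imaging.recognise(picture, target): "centre" ([column, row] in pixels, amid what is visible of it).
- imaging.landmark_of(picture, target): "centre" ([column, row] in pixels: a listed point, or the origin of a listed thing).
The state is a dict: "time": time; "joint_positions": joint angles; "qvel": joint speeds; "joint_torque": joint torques, N m; "tool_pos": TCP position; "ee_rot": TCP orientation; "wrist_force": force on the tool from outside, world axes, zero at the start; "wrist_torque": the same for the moment, N m; "width": finger opening in m.
Only numpy, scipy, OpenCV 4.12 (cv2) and the standard library are available. Lean on these libraries where they do the work, as an engineer would, in place of code of your own. Each camera call takes 0.05 s, during which the arm holds its last target.

## Task

Mark the corrosion coupon with one clean strike: slide it plain end first into the marking stamp's channel until it is fully home against the end stop and let go; then draw the striker up by its black knob until the sear holds it by itself, take the hand off, and press the red trip paddle to fire it onto the coupon. Pull gently once the sear has caught: the stamp stands loose and must not be tipped, lifted or shoved, and the striker must never fly out of the fingers. Leave the bottle, beaker and cup alone.

Things in the scene. Friction and masses are not known exactly. Their poses are not given: they have to be found in the camera images.
- stamp: Bench marking stamp, grey-green C-frame, 4 kg, loose on rubber feet. Origin at bench level right below the striker axis; z up, -x front (loading side), +y trip paddle side. Base x -66 to 90, y +-56, top z 25 mm; column behind; head 50 mm wide, z 110 to 190, front face x -22; below it a barrel (radius 17) down to z 86. Over about 19 N level slides it, over about 25 N up at the knob tips it.
- mouth (a point): Mouth of the loading channel: x -56, y 0, z 40 mm of the stamp (top of the anvil). The channel runs level along the stamp's +x for 68 mm to the end stop, between 6 mm high rails 32 mm apart, which flare to about 43 mm at the mouth. The striker's 11 mm brass tip hangs 14 mm above the anvil at x 0 of the stamp, at rest.
- channel_end (a point): Middle of the face of the brass end stop: x 12, y 0, z 43 mm of the stamp; the middle of the coupon's plain end face is here when it is fully home.
- knob (a point): Centre of the round black pull knob on top of the striker: 30 mm diameter, 33 mm high, upright axis (16 mm below to 17 mm above this point); at rest 231 mm above the bench, with 25 mm free between its underside and the head.
- striker (a joint): Striker travel, m: 0 at rest, + drawn up by the knob, 0.056 at most. Its spring pulls down 0.3 N per mm. At 21 to 44 mm (a nut hidden in the head sets where) the sear snaps in, after a bump of up to 4 N; 2.5 mm on, a rubber buffer adds 6 N per mm. Eased down once caught, it sits within 1 mm of the catch point and the pull vanishes; not caught, it springs back to 0.
- trip (a joint): Angle of the trip lever, rad: 0 at rest, grows to 0.3 as the paddle is pressed down; a light spring returns it. With the striker cocked the sear lets go at about 0.1 to 0.21 rad (7 to 15 mm down at the paddle), at 2 to 6 N on the paddle.
- paddle (a point): Middle of the top of the red trip paddle: 24 mm along the stamp's x by 32 mm along y, 6 mm thick; at rest x 0, y 85.5, z 121 mm of the stamp. It is pressed straight down; the lever's pivot lies 70 mm inward (-y), full swing 20 mm down.
- coupon: Bare metal corrosion coupon, flat bar 110 x 30 x 6 mm, about 0.15 kg; origin at the centre of its underside, x along its length: +x plain end, near the -x end an 8 mm hanging hole (seen dark). It starts flat and loose on a blue drying block, ends overhanging by about 30 mm, underside 24 mm above the bench. Home in the channel it sticks out 42 mm in front of the mouth.
- coupon_end (a point): Middle of the coupon's plain end face (x = 55, z = 3 mm of the coupon).
- block: Fixed blue plastic drying block, 50 (x, along the coupon) x 46 x 24 mm high, origin under its centre.
- bottle: Bystander: closed pale reagent bottle, 72 mm wide, 150 mm high; origin under its centre.
- beaker: Bystander: milky plastic beaker, 90 mm wide, 110 mm high; origin under its centre.
- cup: Bystander: white paper-like cup, 74 mm wide, 75 mm high; origin under its centre.
Mind the look-alikes: they are no part of the job. There is more than one size of the coupon; the one meant has the size given above. Of the things shaped like the stamp, the grey one is meant.

How it is judged:
On the way, in this order (a step that is already met when the one before it is completed fails the run):
1. the coupon lies fully home in the channel, plain end against the end stop (within 2.5 mm), and is let go (distance between coupon_end and channel_end below 0.0028 m and x of coupon_end in the frame of channel_end above -0.0025 m and angle between the x axis of coupon and the x axis of stamp, either way round below 0.08 rad and contact force between the fingers and coupon below 0.2 N), for 0.3 s.
2. the striker is held up by its sear (travel over 15 mm) with the hand off it, the coupon still home (value of joint striker above 0.015 m and contact force between the fingers and anything else below 0.2 N and x of coupon_end in the frame of channel_end above -0.004 m), for 0.4 s.
3. the striker, tripped by the paddle, has struck and is down (travel under 6 mm) on the coupon still home (value of joint striker below 0.006 m and x of coupon_end in the frame of channel_end above -0.004 m), for 0.1 s.
At the end, for the whole second after the job is handed in: The striker is down (travel under 6 mm) after firing, the trip lever back (under 0.05 rad), the coupon at rest, flat (0.04 rad), in line (0.08 rad) and home (plain end within 4 mm of the end stop), the stamp level (0.01 rad), everything released (all of step 3 and value of joint trip below 0.05 rad and distance between coupon_end and channel_end below 0.0045 m and angle between the x axis of coupon and the x axis of stamp, either way round below 0.08 rad and angle between the z axis of coupon and the z axis of stamp, either way round below 0.04 rad and linear speed of coupon below 0.02 m/s and angle between stamp's own z axis and vertical below 0.01 rad); the robot touches nothing.
It fails at once if the stamp is tipped, lifted or shoved (a tilt of over 0.015 rad, or moved by more than 5 mm) (distance of stamp from where it was at the start of the episode above 0.005 m or angle between stamp's own z axis and vertical above 0.015 rad).
It fails at once if the striker flies down (over 0.5 m/s) without its trip paddle being pressed (velocity of joint striker below -0.5 m/s and value of joint trip below 0.03 rad).
It fails at once if a bystander is moved by more than 20 mm or tipped (distance of any of bottle, beaker, cup from where it was at the start of the episode above 0.02 m or angle between any of bottle, beaker, cup's own z axis and vertical above 0.3 rad).
It also fails if it takes over 72 s, if anything falls off the work surface, if the arm or the gripper's body presses on something with over 40 N, if the wrist force passes 120 N, or if a joint passes its speed limit or range.

## Working session

There is one attempt and no reset: what is moved stays moved. The work goes in short steps, Python scripts to look and compute and a tool call to move; the robot and the scene stay as the last step left them, time stands still between calls to the robot, and variables do not carry over. Pictures are saved under pics/ and viewed, and the job is handed in when it is done.

Besides the shell and the picture viewer there is one more tool, called after ">>>" as name(argument=value, ...), one argument or row to a line, values as JSON. send_rows: Moves the arm, as the interface text tells. Its arguments: {"type":"object","properties":{"moves":{"type":"string"}},"required":["moves"]}

```bash
ls; mkdir -p pics
python3 - <<'E'
from bench import robot, imaging, order
import cv2
o=robot.get_obs(); print(o)
for n in ["scene","top"]:
    p=imaging.snapshot(n); cv2.imwrite(f"pics/{n}0.png",p["image"][:,:,::-1])
    print(n,p["mtx"],p["R"],p["t"],p["shot"])
    for t in ["stamp","mouth","channel_end","knob","paddle","coupon","coupon_end","block","bottle","beaker","cup"]:
        print(t,[(d["conf"],[round(c) for c in d["centre"]]) for d in imaging.landmark_of(p,t)])
E
```

```text
pics
{'time': 0.0, 'joint_positions': array([-1.27409582e+00,  8.79611515e-02,  1.37221856e+00, -3.08049968e-05,
        1.68358064e+00, -1.03117229e-01]), 'qvel': array([ 0.00106324,  0.00034386, -0.00025785, -0.00180441,  0.00015636,
        0.00020884]), 'joint_torque': array([-6.63292685e-04, -3.40184569e+01, -3.02427685e+01,  7.16391834e-02,
        3.32098443e-02, -1.52164475e-04]), 'tool_pos': array([ 0.2139208 , -0.50615915,  0.22331887]), 'ee_rot': array([-1.57060365,  0.00215934, -1.17098181]), 'wrist_force': array([ 0.84694095, -1.46164871,  0.11462256]), 'wrist_torque': array([ 0.05492431, -0.00668481,  0.0240284 ]), 'width': 0.0938108707274436}
scene [[422.25330543   0.         317.98068791]
 [  0.         422.25330543 199.48503705]
 [  0.           0.           1.        ]] [[ 0.86310095  0.50491172 -0.01099593]
 [ 0.42476264 -0.73752686 -0.52500555]
 [-0.27319125  0.44846213 -0.85102777]] [-0.5051098  -0.14400961  1.43897096] 1
stamp [(0.69, [332, 199]), (0.65, [332, 105])]
mouth [(0.97, [343, 89]), (0.83, [319, 188]), (0.15, [330, 160])]
channel_end [(0.91, [330, 98])
[... 395 characters left out ...]
31525   0.         325.09645674]
 [  0.         381.75531525 198.23997967]
 [  0.           0.           1.        ]] [[-0.0144938  -0.99980679 -0.01327792]
 [-0.99281756  0.01596712 -0.1185679 ]
 [ 0.118757    0.01146406 -0.99285716]] [0.02432433 0.58516325 1.37621936] 2
stamp [(0.67, [301, 204]), (0.55, [201, 260])]
mouth [(0.97, [185, 252]), (0.55, [300, 220])]
channel_end [(0.83, [296, 201]), (0.6, [199, 262])]
knob [(0.57, [291, 200])]
paddle [(0.45, [200, 236]), (0.42, [268, 205]), (0.39, [386, 216])]
coupon [(0.78, [348, 206]), (0.75, [386, 214])]
coupon_end [(0.83, [389, 201])]
block [(0.46, [387, 215])]
bottle [(0.59, [373, 154])]
beaker [(0.69, [446, 251])]
cup [(0.88, [221, 181])]
```

Run:
```python
import cv2
a=cv2.imread("pics/scene0.png"); cv2.imwrite("pics/s0.png",cv2.resize(a[20:380,140:460],None,fx=1.65,fy=1.65,interpolation=2)[:600])
a=cv2.imread("pics/top0.png"); cv2.imwrite("pics/t0.png",cv2.resize(a[120:300,160:480],None,fx=2.5,fy=2.5,interpolation=2))
```

```text
(no output)
```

View pics/s0.png

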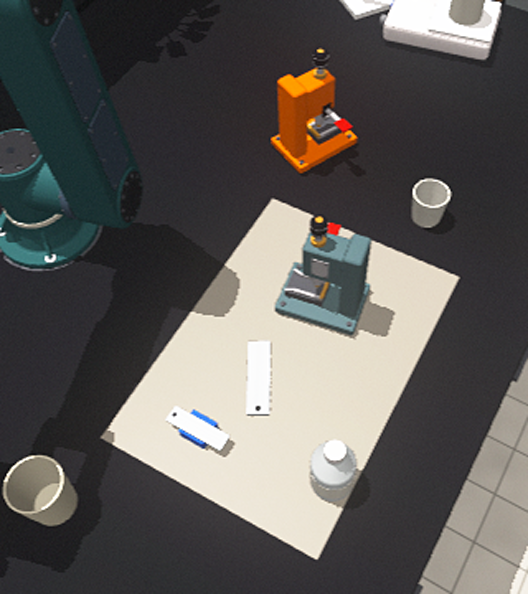

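View pics/t0.png

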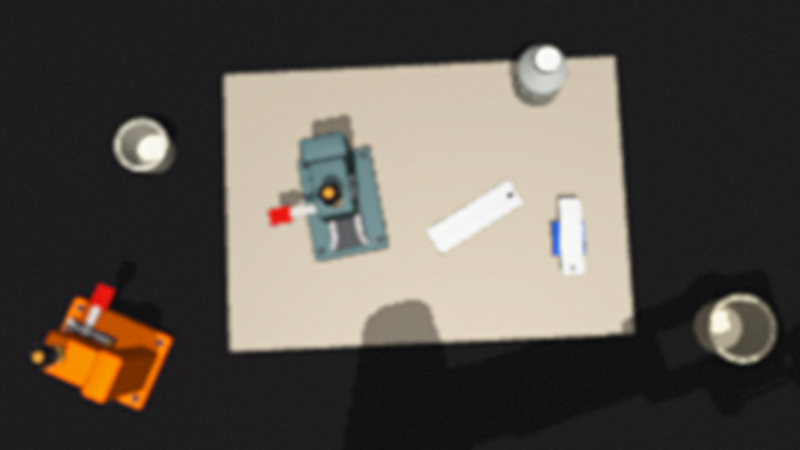

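View pics/top0.png

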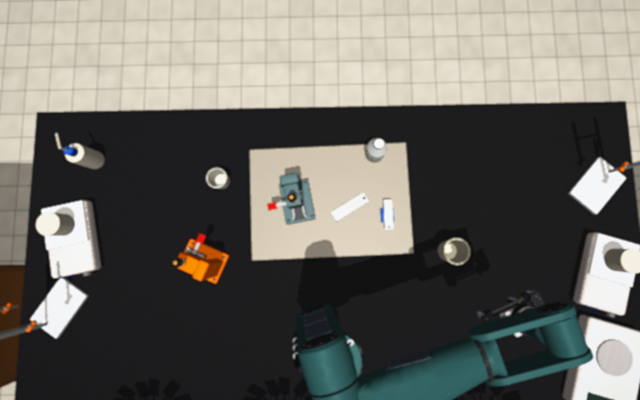

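Run:
```python
import cv2,numpy as np
def crop(f,x0,y0,w,h,s,o):
    a=cv2.imread(f)[y0:y0+h,x0:x0+w]; a=cv2.resize(a,None,fx=s,fy=s,interpolation=cv2.INTER_CUBIC)
    for i in range(0,w,10):
        cv2.putText(a,str(x0+i),(i*s,8),0,.3,(0,0,255),1); cv2.line(a,(i*s+s//2,10),(i*s+s//2,16),(0,0,255),1)
    for i in range(0,h,10):
        cv2.putText(a,str(y0+i),(0,i*s+s//2),0,.3,(0,0,255),1); cv2.line(a,(20,i*s+s//2),(26,i*s+s//2),(0,0,255),1)
    cv2.imwrite(o,a)
crop("pics/top0.png",262,160,60,70,8,"pics/t1.png")
crop("pics/scene0.png",300,140,70,85,7,"pics/s1.png")
```

```text
(no output)
```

View pics/t1.png

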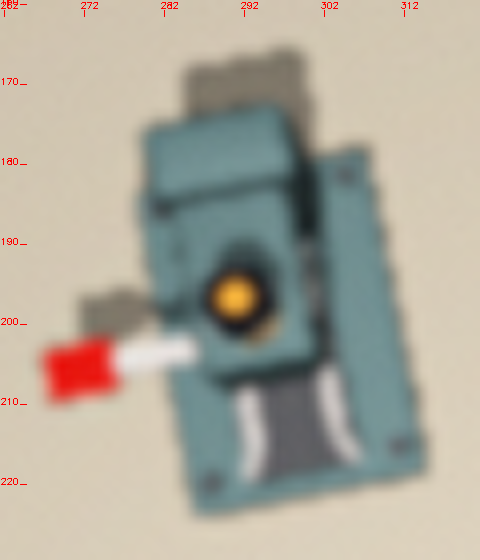

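View pics/s1.png

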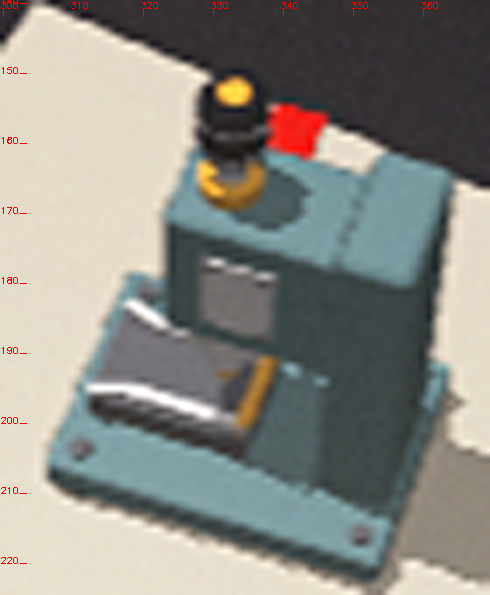

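```bash
cat > h.py <<'E'
import numpy as np,cv2
from scipy.optimize import least_squares
C={"scene":(np.array([[422.25330543,0,317.98068791],[0,422.25330543,199.48503705],[0,0,1]]),np.array([[0.86310095,0.50491172,-0.01099593],[0.42476264,-0.73752686,-0.52500555],[-0.27319125,0.44846213,-0.85102777]]),np.array([-0.5051098,-0.14400961,1.43897096])),
"top":(np.array([[381.75531525,0,325.09645674],[0,381.75531525,198.23997967],[0,0,1]]),np.array([[-0.0144938,-0.99980679,-0.01327792],[-0.99281756,0.01596712,-0.1185679],[0.118757,0.01146406,-0.99285716]]),np.array([0.02432433,0.58516325,1.37621936]))}
def proj(c,X):
    K,R,t=C[c]; X=np.atleast_2d(X); q=(X@R.T+t)@K.T; return q[:,:2]/q[:,2:]
def onz(c,uv,z):
    K,R,t=C[c]; d=R.T@np.linalg.solve(K,[uv[0],uv[1],1]); o=-R.T@t; return o+d*(z-o[2])/d[2]
def place(p,L):
    c,s=np.cos(p[2]),np.sin(p[2]); L=np.atleast_2d(L)
    return np.c_[p[0]+c*L[:,0]-s*L[:,1],p[1]+s*L[:,0]+c*L[:,1],L[:,2]]
def fit(obs,p0):
    f=lambda p:np.concatenate([(proj(c,place(p,np.array(L)/1000))-uv).ravel() for c,L,uv in obs])
    r=least_squares(f,p0,loss="soft_l1"); return r.x,f(r.x).reshape(-1,2)
E
python3 - <<'E'
from h import *
T=[((-66,56,25),(285.9,223.7)),((-66,-56,25),(314.9,218.5)),((90,-56,25),(307.5,178)),((0,85.5,121),(271.5,205.75)),((0,0,248),(291,196.75)),((-22,-25,190),(302.1,204.5))]
S=[((-66,-56,25),(306.7,206)),((90,-56,25),(353.6,220.3)),((-66,56,25),(318.1,178.9)),((0,0,248),(333.1,152.7)),((-22,-25,190),(323.4,170.3))]
o=[("top",*a) for a in T]+[("scene",*a) for a in S]
for q in (o,o[:6],o[6:]):
    x,r=fit(q,[.55,.1,.1]); print(x.round(4),r.round(1).tolist())
# coupon
for c in("top","scene"):
    im=cv2.imread(f"pics/{c}0.png"); g=im.min(2)
    r0=(375,190,400,240) if c=="top" else (235,255,290,300)
    sub=g[r0[1]:r0[3],r0[0]:r0[2]]; 
    print(c); print(sub[::2,::2])
E
```

```text
[0.5661 0.1201 0.1789] [[-0.4, 0.8], [0.3, 0.2], [-0.2, -0.1], [-1.0, 0.3], [-0.1, 0.1], [-0.7, -0.4], [-0.8, 0.2], [0.6, 0.9], [0.2, -0.9], [0.4, 1.0], [-0.8, 0.9]]
[0.5665 0.1188 0.1724] [[-0.2, 0.6], [0.5, 0.2], [0.3, -0.2], [-0.7, 0.0], [0.3, -0.0], [-0.3, -0.5]]
[0.5652 0.122  0.1907] [[-0.7, -0.1], [0.9, 0.1], [-0.0, -1.3], [0.4, 0.3], [-0.7, 0.4]]
top
[[182 182 183 182 182 182 183 182 182 182 181 183 182]
 [184 183 182 184 182 182 183 183 181 182 183 183 182]
 [183 183 184 182 184 183 183 183 183 182 182 182 183]
 [185 185 184 184 182 180 179 179 182 183 182 183 181]
 [185 184 185 180 141 138 139 146 176 182 182 183 182]
 [184 185 186 178 183 240 241 239 223 184 183 183 183]
 [185 185 185 178 187 244 245 244 236 188 184 185 184]
 [185 185 184 179 168 242 245 244 238 191 185 184 186]
 [187 185 184 175 158 243 245 244 240 196 184 185 185]
 [187 186 164 125 138 242 245 245 237 195 184 184 185]
 [187 187 167  60 114 240 245 245 242 188 183 185 185]
 [188 188 169  64 113 241 246 245 243 188 184 184 185]
 [187 188 171  78 122 242 245 245 244 188 185 185 185]
 [186 188 179  91 123 24
[... 2634 characters left out ...]
215 218 214 217 216 216 216 218 217 219 216 208  61  49  49  72 253 255
  253 253 240 127 131 121 218 216 215 215]
 [216 218 217 218 217 216 216 217 218 217 218 217 219 198  50 123 123 127
  255 255 117 128 125 182 217 215 215 215]
 [217 217 219 217 215 217 214 216 217 219 219 216 217 218 219 221 221 187
  122 117 129 127 186 219 213 215 217 213]
 [219 217 219 217 218 218 218 217 217 218 217 218 217 217 217 214 217 217
  225 123 125 123 220 216 213 213 214 216]
 [216 217 219 218 217 218 218 217 217 217 218 219 217 218 217 216 217 218
  216 219 221 221 217 214 215 216 216 216]
 [218 217 217 217 219 216 218 215 216 216 214 216 219 216 218 217 215 214
  217 216 215 219 219 215 215 216 216 216]]
```

Run:
```python
from h import *
for c,r0,th in(("top",(375,190,400,240),215),("scene",(235,255,290,300),234)):
    im=cv2.imread(f"pics/{c}0.png"); g=im.min(2)[r0[1]:r0[3],r0[0]:r0[2]]
    g=cv2.resize(g,None,fx=8,fy=8,interpolation=cv2.INTER_CUBIC)
    m=(g>th).astype(np.uint8)
    n,l,st,_=cv2.connectedComponentsWithStats(m)
    k=1+np.argmax([s[4] if s[0]>0 and s[0]+s[2]<m.shape[1] else 0 for s in st[1:]])
    ct,_=cv2.findContours((l==k).astype(np.uint8),0,1); ct=max(ct,key=cv2.contourArea)
    pts=ct[:,0].astype(float)/8-.44+np.array(r0[:2])
    W=np.array([onz(c,p,.03)[:2] for p in pts]).astype(np.float32)*1000
    rc=cv2.minAreaRect(W); print(c,rc,np.round(cv2.boxPoints(rc)),cv2.contourArea(W))
    # hole
```

```text
top ((522.6074829101562, -216.4921875), (111.2348403930664, 32.87214279174805), 1.216254472732544) [[ 467. -201.]
 [ 467. -234.]
 [ 579. -232.]
 [ 578. -199.]] 3228.1084698287304
scene ((521.4205322265625, -214.50413513183594), (111.51463317871094, 30.72303581237793), 1.1073710918426514) [[ 465. -200.]
 [ 466. -231.]
 [ 577. -229.]
 [ 577. -198.]] 3140.894542251015
```

>>> send_rows(
  moves="-1 0 0 0 5.45; -1 0 0 0 5.45; -1 0 0 0 5.45; -1 0 0 0 5.45; -1 -0.024 0 0.022 0; -1 -0.024 0 0.022 0; -1 -0.024 0 0.022 0; -1 -0.024 0 0.022 0; -1 -0.024 0 0.022 0; -1 -0.024 0 0.022 0",
)

```text
time: 2.03
tool_pos: [0.344, -0.3589, 0.2247]
ee_rot: [-1.57, -0.0, -1.552]
wrist_force: [0.5, -0.2, 0.2]
width: 0.0937
```

Run:
```python
from h import *
for n,uv,z in (("beaker",(446,251),0.05),("decoy end",(368,192),.0),("decoy end2",(332,218),0),("bottle",(373,154),.05),("cup",(221,181),.03)): print(n,onz("top",uv,z).round(3))
from bench import robot
print({k:np.round(v,4) for k,v in robot.get_obs().items()})
```

```text
beaker [ 0.386 -0.415  0.05 ]
decoy end [ 0.611 -0.147  0.   ]
decoy end2 [ 0.514 -0.009  0.   ]
bottle [ 0.746 -0.165  0.05 ]
cup [0.657 0.404 0.03 ]
{'time': np.float64(2.0333), 'joint_positions': array([-9.2060e-01, -3.1400e-02,  1.4920e+00,  1.0000e-04,  1.6805e+00,
        6.3120e-01]), 'qvel': array([ 0.7702, -0.096 ,  0.0942,  0.002 , -0.0036,  0.7607]), 'joint_torque': array([-3.37200e+00, -2.92620e+01, -3.02027e+01,  1.18000e-02,
        1.13400e-01, -6.45300e-01]), 'tool_pos': array([ 0.344 , -0.3589,  0.2247]), 'ee_rot': array([-1.5704e+00, -4.0000e-04, -1.5519e+00]), 'wrist_force': array([ 0.5061, -0.2275,  0.1608]), 'wrist_torque': array([-0.0062,  0.0077, -0.0248]), 'width': np.float64(0.0937)}
```

>>> send_rows(
  moves="-1 -0.0202 0 0.0197 0; -1 -0.0202 0 0.0197 0; -1 -0.0202 0 0.0197 0; -1 -0.0202 0 0.0197 0; -1 -0.0202 0 0.0197 0; -1 -0.0202 0 0.0197 0; -1 -0.0202 0.02 0.0196 0; -1 0 0.035 0 0; -1 0 0.035 0 0; -1 0 0.03 0 0",
)

```text
time: 2.87
tool_pos: [0.4784, -0.2152, 0.1027]
ee_rot: [-1.571, 0.0, -1.55]
wrist_force: [-0.2, -0.4, -0.0]
width: 0.094
```

```bash
cat > snap.py <<'E'
import sys
from h import *
from bench import robot, imaging
def sn(tag,which=("scene","top")):
    for c in which:
        p=imaging.snapshot(c); cv2.imwrite(f"pics/{c}{tag}.png",p["image"][:,:,::-1])
def crop(f,x0,y0,w,h,s,o):
    a=cv2.imread(f)[y0:y0+h,x0:x0+w]; a=cv2.resize(a,None,fx=s,fy=s,interpolation=cv2.INTER_CUBIC)
    for i in range(0,w,10):
        cv2.putText(a,str(x0+i),(i*s,8),0,.3,(0,0,255),1); cv2.line(a,(i*s+s//2,10),(i*s+s//2,16),(0,0,255),1)
    for i in range(0,h,10):
        cv2.putText(a,str(y0+i),(0,i*s+s//2),0,.3,(0,0,255),1); cv2.line(a,(20,i*s+s//2),(26,i*s+s//2),(0,0,255),1)
    cv2.imwrite(o,a)
E
python3 - <<'E'
from snap import *
sn("2")
crop("pics/scene2.png",220,220,100,80,7,"pics/s2.png")
E
```

```text
(no output)
```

View pics/s2.png

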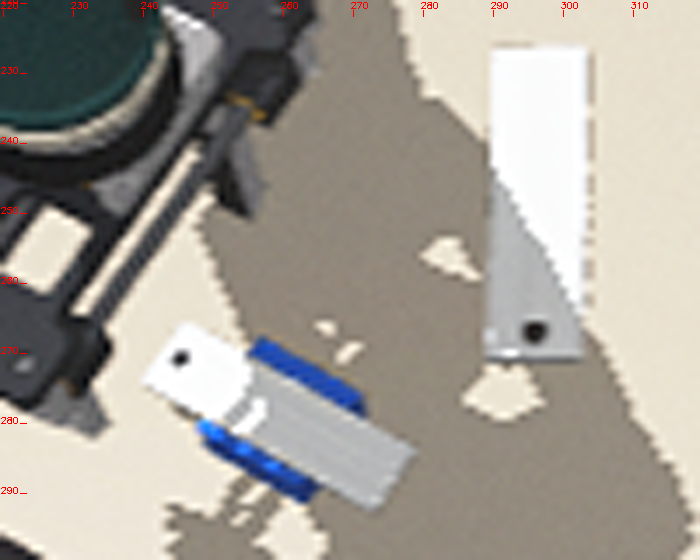

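>>> send_rows(
  moves="-1 0 0.02 0 0; -1 0 0.02 0 0; -1 0 0.02 0 0; -1 0 0.012 0 0; -1 0 0 0 0; 0.5 0 0 0 0; 0.5 0 0 0 0; 0.5 0 0 0 0; 0.5 0 0 0 0; 0.5 0 0 0 0",
)

```text
time: 3.8
tool_pos: [0.4789, -0.2164, 0.0336]
ee_rot: [-1.569, -0.001, -1.551]
wrist_force: [0.6, -0.0, 0.3]
width: 0.0643
```

Run:
```python
from h import *
print(proj("scene",[[.4784,-.2152,.084],[.4784,-.2152,.101],[.4784,-.265,.084],[.4784,-.165,.084]]))
```

```text
[[243.25916486 263.84878847]
 [242.22883098 261.3284154 ]
 [232.26922207 279.0072247 ]
 [253.91011961 249.15791871]]
```

>>> send_rows(
  moves="1 0 0.003 0 0; 1 0 0 0 0; 1 0 0 0 0; 1 0 0 0 0; 1 0 0 0 0; 1 0 0 0 0; 1 0 0 0 0; 1 0 0 0 0; 1 0 0 0 0; 1 0 0 0 0",
)

```text
time: 4.63
tool_pos: [0.4782, -0.216, 0.0294]
ee_rot: [-1.571, 0.0, -1.551]
wrist_force: [1.0, 0.5, -1.3]
width: 0.0293
```

>>> send_rows(
  moves="1 0 -0.008 0 0; 1 0 -0.012 0 0; 1 0 -0.015 0 0; 1 0 -0.015 0 0; 1 0 -0.01 0 0; 1 0 0 0 -2.25; 1 0 0 0 -2.25; 1 0 0 0 -2.25; 1 0 0 0 -2.3; 1 0 0 0 0",
)

```text
time: 5.47
tool_pos: [0.4784, -0.2162, 0.0902]
ee_rot: [-1.57, -0.001, -1.393]
wrist_force: [-0.1, -0.6, -2.7]
width: 0.0295
```

Run:
```python
from snap import *
sn("3")
crop("pics/scene3.png",215,205,100,85,7,"pics/s3.png")
```

```text
(no output)
```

View pics/s3.png

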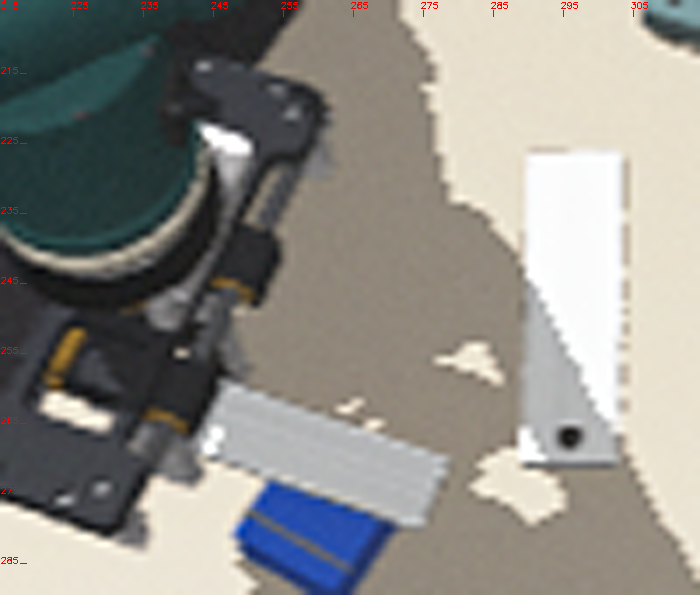

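Run:
```python
from h import *
for dz in (0,-.01):
  print(proj("scene",place([.4784,-.2162,.178],[[.099,.015,.0908+dz],[.099,-.015,.0908+dz],[.099,-.015,.0848+dz]])).round(1))
crop=cv2.imread("pics/top3.png")[170:270,330:430]; cv2.imwrite("pics/t3.png",cv2.resize(crop,None,fx=6,fy=6,interpolation=2))
```

```text
[[278.8 270. ]
 [274.3 280.1]
 [274.5 280.9]]
[[279.1 271.4]
 [274.7 281.4]
 [274.9 282.3]]
```

View pics/t3.png

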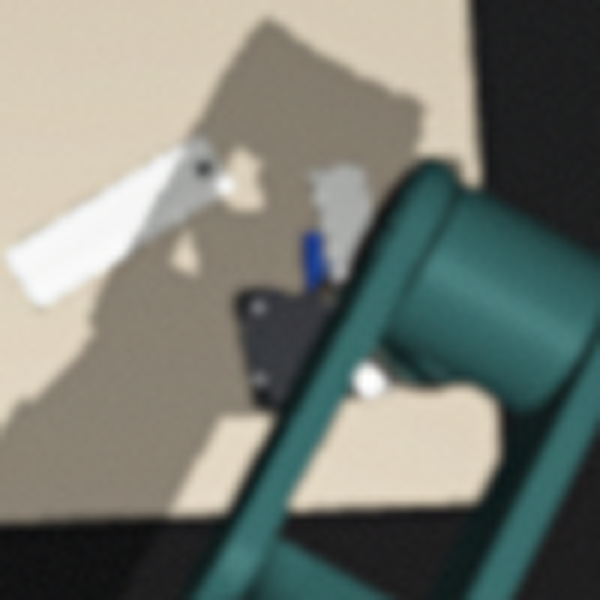

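>>> send_rows(
  moves="1 -0.02 0 -0.0038 0; 1 -0.036 0 -0.0038 0; 1 -0.036 0 -0.0038 0; 1 -0.036 0 -0.0038 0; 1 -0.036 0 -0.0038 0; 1 -0.036 0 -0.0038 0; 1 -0.036 0 -0.0038 0; 1 -0.036 0 -0.0037 0; 1 -0.03 0 -0.0037 0; 1 -0.013 0 0 0",
)

```text
time: 6.4
tool_pos: [0.3877, 0.091, 0.0897]
ee_rot: [-1.571, 0.002, -1.391]
wrist_force: [-0.7, 0.0, -1.2]
width: 0.0294
```

>>> send_rows(
  moves="1 0 0.01 0 0; 1 0 0.01 0 0; 1 0 0.01 0 0; 1 0 0.005 0 0; 1 0 0 0 0; 1 0 0 0 0; 1 0 0 0 0; 1 0 0 0 0; 1 0 0 0 0; 1 0 0 0 0",
)

```text
time: 7.23
tool_pos: [0.3897, 0.0879, 0.0549]
ee_rot: [-1.57, -0.0, -1.394]
wrist_force: [0.7, -0.5, -1.8]
width: 0.0293
```

Run:
```python
from snap import *
sn("4")
crop("pics/scene4.png",270,140,100,85,7,"pics/s4.png")
crop("pics/top4.png",262,160,90,80,7,"pics/t4.png")
```

```text
(no output)
```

View pics/s4.png

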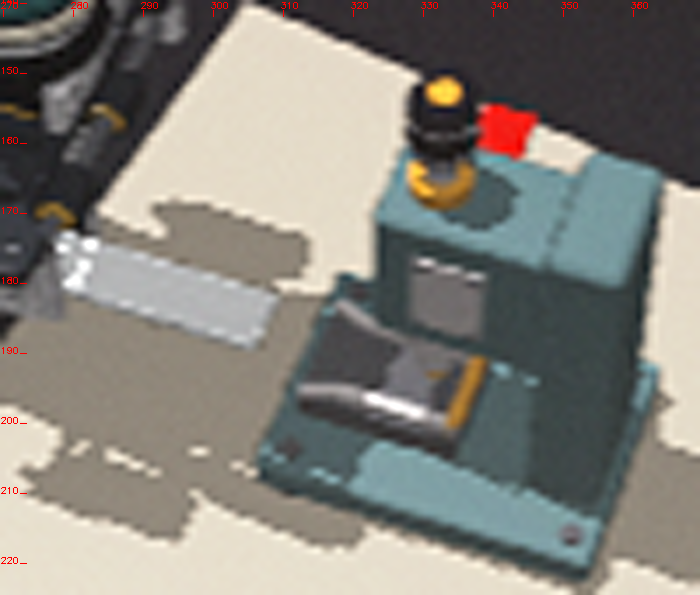

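View pics/t4.png

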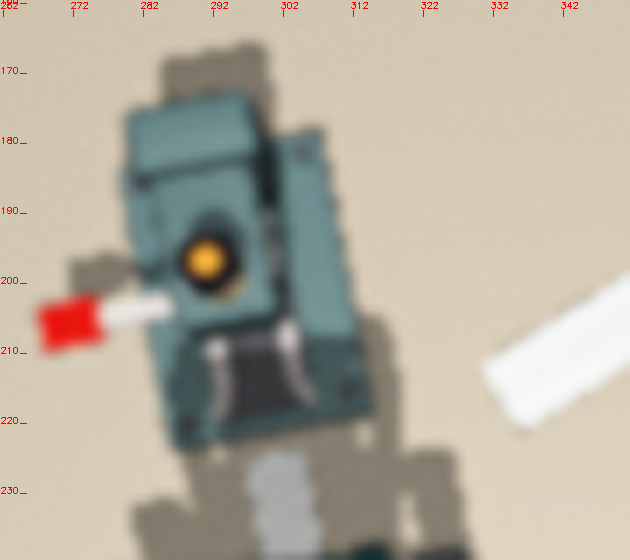

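Run:
```python
from h import *
im=cv2.imread("pics/top0.png").astype(int)
print("rails"); 
for r in (207,209,211,213,215,217): print(r,im[r,286:312].max(1).tolist() if 0 else (im[r,286:312,2]).tolist())
im=cv2.imread("pics/top4.png").astype(int)
print("coupon (blue) cols 288+")
for r in range(222,237,2): print(r,(im[r,292:314,0]).tolist())
s=cv2.imread("pics/scene4.png").astype(int)
```

```text
rails
207 [109, 97, 80, 64, 53, 53, 60, 63, 55, 52, 55, 61, 66, 70, 79, 119, 173, 185, 145, 109, 109, 116, 116, 118, 117, 115]
209 [112, 113, 109, 100, 97, 127, 171, 173, 130, 97, 91, 94, 97, 94, 96, 124, 180, 198, 164, 116, 109, 116, 118, 119, 117, 116]
211 [112, 112, 113, 112, 117, 146, 190, 195, 154, 107, 95, 96, 95, 94, 95, 111, 159, 197, 186, 136, 109, 115, 118, 119, 119, 119]
213 [112, 113, 113, 114, 112, 129, 174, 203, 180, 125, 97, 95, 95, 97, 94, 98, 128, 172, 182, 144, 111, 111, 117, 118, 119, 117]
215 [113, 115, 115, 115, 113, 123, 160, 196, 189, 135, 97, 94, 96, 97, 95, 94, 103, 136, 173, 184, 157, 123, 115, 117, 112, 102]
217 [114, 112, 114, 113, 114, 128, 164, 190, 171, 122, 97, 96, 95, 95, 96, 93, 93, 98, 120, 149, 154, 136, 121, 118, 116, 112]
coupon (blue) cols 288+
222 [105, 91, 81, 78, 81, 83, 84, 86, 87, 92, 98, 101, 105, 106, 106, 109, 112, 111, 112, 112, 122, 144]
224 [125, 132, 115, 104, 106, 110, 116, 124, 137, 141, 137, 136, 134, 127, 115, 111, 111, 112, 111, 112, 114, 119]
226 [117, 120, 113, 111, 119, 138, 153, 163, 169, 169, 169, 168, 164, 145, 121, 110, 110, 111, 111, 112, 111, 112]
228 [109, 110, 109, 110, 118, 147, 166, 169, 167, 168, 167, 167, 165, 149, 126, 112, 112, 111, 112, 112, 111, 112]
230 [111, 109, 110, 111, 116, 135, 153, 164, 167, 168, 168, 167, 168, 163, 144, 121, 109, 111, 110, 113, 113, 112]
232 [111, 111, 110, 111, 111, 118, 140, 160, 167, 168, 168, 167, 167, 164, 143, 116, 109, 112, 112, 111, 114, 112]
234 [113, 113, 111, 110, 111, 120, 145, 169, 171, 168, 169, 170, 168, 167, 159, 139, 118, 112, 112, 113, 113, 114]
236 [112, 109, 111, 112, 110, 114, 128, 150, 166, 169, 169, 169, 170, 171, 169, 152, 123, 112, 113, 112, 110, 106]
```

Run:
```python
from h import *
p=[.566,.120,.178]
def loc(X): 
    d=X[:2]-np.array(p[:2]); c,s=np.cos(p[2]),np.sin(p[2]); return np.array([c*d[0]+s*d[1],-s*d[0]+c*d[1]])*1000
for r,u in((209,297.75),(211,298.0),(213,298.5),(215,299.05),(217,299.4)): print("rail",r,loc(onz("top",(u,r),.046)).round(1))
for r,u in((226,301.15),(228,301.35),(230,301.7),(232,301.9),(234,302.35),(236,302.9)): print("coup",r,loc(onz("top",(u,r),.0555)).round(1))
print(loc(np.array([.3897,.0879])))
```

```text
rail 209 [-20.3  -0.5]
rail 211 [-27.7  -0.1]
rail 213 [-35.3  -0.5]
rail 215 [-42.8  -1.2]
rail 217 [-50.3  -1.1]
coup 226 [-84.3  -2. ]
coup 228 [-91.5  -1.3]
coup 230 [-98.9  -1.3]
coup 232 [-106.1   -0.6]
coup 234 [-113.4   -0.9]
coup 236 [-120.9   -1.5]
[-179.19809701   -0.37686545]
```

>>> send_rows(
  moves="1 -0.0006 0.004 0 0; 1 0 0.0025 0 0; 1 0 0 0 0; 1 0 0 0.006 0; 1 0 0 0.008 0; 1 0 0 0.008 0; 1 0 0 0.008 0; 1 0 0 0.008 0; 1 0 0 0.008 0; 1 0 0 0.002 0",
)

```text
time: 8.17
tool_pos: [0.4381, 0.0972, 0.0481]
ee_rot: [-1.57, -0.0, -1.394]
wrist_force: [0.3, -0.8, -2.8]
width: 0.0295
```

Run:
```python
from snap import *
sn("5")
crop("pics/scene5.png",270,140,100,85,7,"pics/s5.png")
crop("pics/top5.png",262,160,90,80,7,"pics/t5.png")
```

```text
(no output)
```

View pics/s5.png

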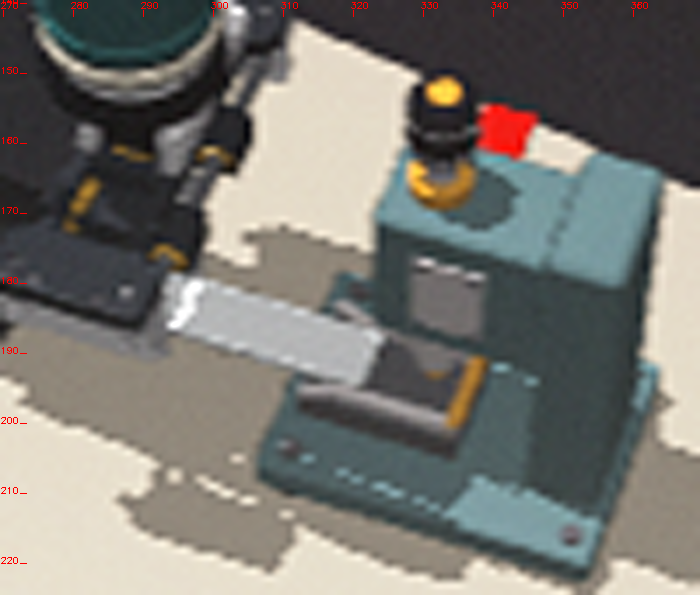

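View pics/t5.png

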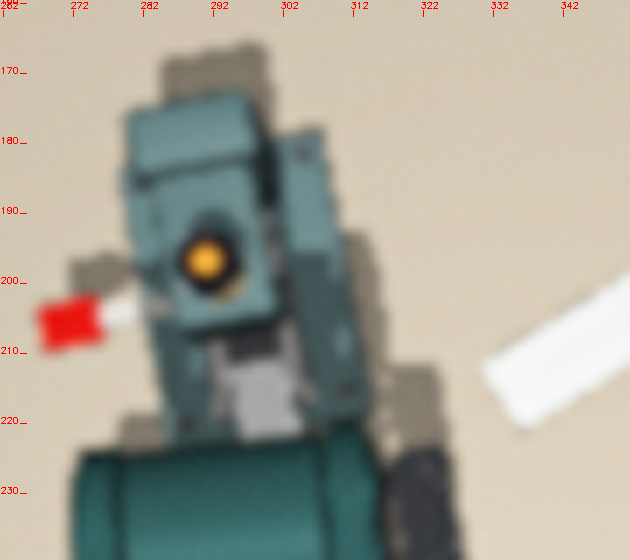

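>>> send_rows(
  moves="1 0 0 0.004 0; 1 0 0 0.004 0; 1 0 0 0.004 0; 1 0 0 0.004 0; 1 0 0 0.004 0; 1 0 0 0.004 0; 1 0 0.0006 0.003 0; 1 0 0.0006 0.002 0; 1 0 0.0006 0.001 0; 1 0 0 0 0",
)

```text
time: 9.1
tool_pos: [0.4662, 0.1024, 0.046]
ee_rot: [-1.571, -0.0, -1.394]
wrist_force: [0.4, 0.5, -2.4]
width: 0.0294
```

>>> send_rows(
  moves="1 0 0 0.002 0; 1 0 0 0.002 0; 1 0 0 0.002 0; 1 0 0 0.002 0; 1 0 0 0.001 0; 1 0 0 0.001 0; 1 0 0 0 0; 1 0 0 0 0; 1 0 0 0 0; 1 0 0 0 0",
)

```text
time: 9.93
tool_pos: [0.4759, 0.1041, 0.0462]
ee_rot: [-1.571, -0.0, -1.394]
wrist_force: [0.4, 0.3, -1.9]
width: 0.0297
```

Run:
```python
from snap import *
sn("6",("scene",))
crop("pics/scene6.png",270,140,100,85,7,"pics/s6.png")
```

```text
(no output)
```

View pics/s6.png

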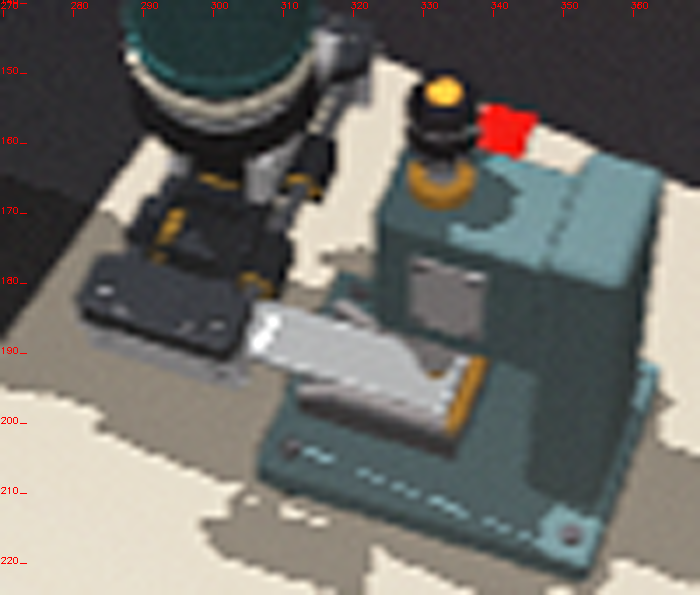

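>>> send_rows(
  moves="1 0 0 0.0005 0; 1 0 0 0.0005 0; 1 0 0 0.0005 0; 1 0 0 0.0005 0; 1 0 0 0.0005 0; 1 0 0 0.0005 0; 1 0 0 0 0; 1 0 0 0 0; 1 0 0 0 0; 1 0 0 0 0",
)

```text
time: 10.82
tool_pos: [0.4786, 0.1046, 0.0461]
ee_rot: [-1.571, -0.0, -1.394]
wrist_force: [-0.7, -0.7, -1.3]
width: 0.0295
```

>>> send_rows(
  moves="1 0 0 0.0005 0; 1 0 0 0 0; 1 0 0 0.0005 0; 1 0 0 0 0; 1 0 0 0.0005 0; 1 0 0 0 0; 1 0 0 0 0; 1 0 0 0 0; 1 0 0 0 0; 1 0 0 0 0",
)

```text
time: 11.65
tool_pos: [0.4787, 0.1047, 0.0455]
ee_rot: [-1.575, 0.0, -1.394]
wrist_force: [-5.9, 0.2, -0.6]
width: 0.0294
```

>>> send_rows(
  moves="0.1 0 0 0 0; 0.1 0 0 0 0; 0.1 0 0 0 0; 0.1 0 0 0 0; 0.1 0 0 0 0; 0.1 0 0 0 0; 0.1 0 0 0 0; 0.1 0 0 0 0; 0.1 0 0 0 0; 0.1 0 0 0 0",
)

```text
time: 12.48
tool_pos: [0.4802, 0.1049, 0.0461]
ee_rot: [-1.571, -0.0, -1.394]
wrist_force: [0.4, 0.1, -0.7]
width: 0.0421
```

Run:
```python
from snap import *
sn("7",("scene",))
crop("pics/scene7.png",290,140,80,85,7,"pics/s7.png")
```

```text
(no output)
```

View pics/s7.png

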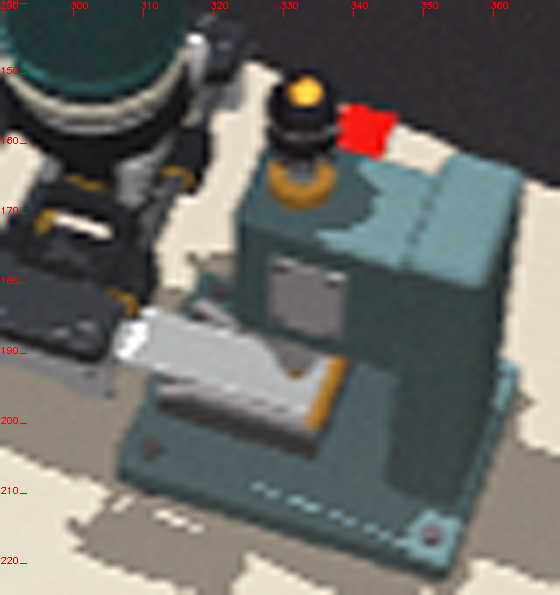

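>>> send_rows(
  moves="0.1 0 -0.01 0 0; 0.1 0 -0.02 0 0; -0.2 0 -0.03 0 0; -0.2 0 -0.036 0 0; -0.2 0 -0.036 0 0; -0.2 0 -0.036 0 0; -0.2 0 -0.036 0 0; -0.2 0 -0.036 0 0; -0.2 0 -0.016 0 0; -0.2 0 0 0 0",
)

```text
time: 13.37
tool_pos: [0.4819, 0.1051, 0.3087]
ee_rot: [-1.559, -0.001, -1.393]
wrist_force: [0.9, 0.8, -0.3]
width: 0.0567
```

Run:
```python
from snap import *
sn("8")
crop("pics/scene8.png",290,140,80,85,7,"pics/s8.png")
crop("pics/top8.png",262,160,90,80,7,"pics/t8.png")
print(onz("top",(291,196.75),.248),onz("scene",(333.1,152.7),.248),onz("top",(271.5,205.75),.121),onz("scene",(341.5,158.5),.121), place([.566,.12,.178],[[0,.0855,.121]]))
```

```text
[0.56641938 0.11990072 0.248     ] [0.56361882 0.12238961 0.248     ] [0.55193948 0.20062968 0.121     ] [0.55013047 0.20349825 0.121     ] [[0.55086124 0.20414908 0.121     ]]
```

View pics/s8.png

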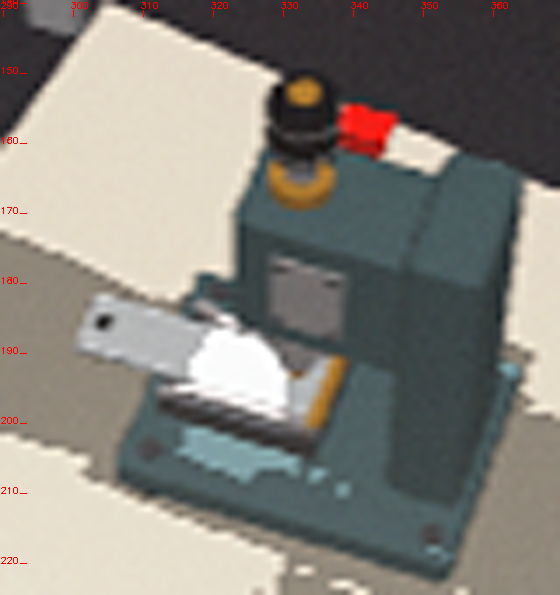

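View pics/t8.png

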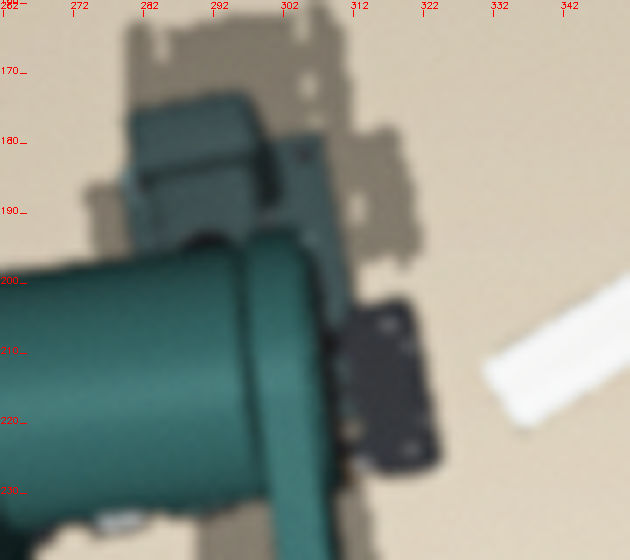

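>>> send_rows(
  moves="-0.2 0 0 0.012 0; -0.2 0 0 0.016 0; -0.2 0 0 0.016 0; -0.2 0 0 0.016 0; -0.2 0 0 0.016 0; -0.2 0 0 0.01 0; -0.2 0 0.01 0 0; -0.2 0 0 0 0; -0.2 0 0 0 0; -0.2 0 0 0 0",
)

```text
time: 14.3
tool_pos: [0.5639, 0.12, 0.2912]
ee_rot: [-1.573, 0.0, -1.393]
wrist_force: [-0.0, 0.3, 0.1]
width: 0.0562
```

Run:
```python
from snap import *
print(proj("scene",place([.566,.12,.178],np.array([[-98,15,46],[-98,-15,46],[-98,-15,40]])/1000)).round(1))
sn("9")
crop("pics/scene9.png",280,100,90,85,7,"pics/s9.png")
crop("pics/top9.png",262,160,90,80,7,"pics/t9.png")
```

```text
[[304.2 181.5]
 [300.7 189. ]
 [300.8 190.1]]
```

View pics/s9.png

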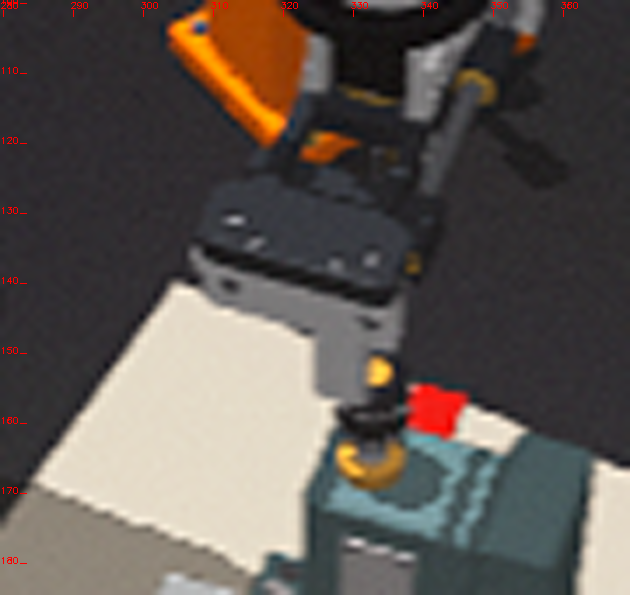

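Run:
```python
from h import *
q=[.5639,.12,.178]
print(proj("scene",place(q,np.array([[-8,-28,272],[8,-28,272],[8,28,272],[-8,-28,300]])/1000)).round(1))
print(proj("scene",place(q,np.array([[-8,-28,272],[8,-28,272],[8,28,272],[-8,-28,300]])/1000))*7-np.array([280,100])*7)
```

```text
[[326.5 154.9]
 [332.3 156.5]
 [339.2 140.7]
 [326.5 148.1]]
[[325.36935643 384.20611064]
 [366.19395037 395.78865349]
 [414.61671969 284.70436082]
 [325.8434656  336.70045021]]
```

>>> send_rows(
  moves="-0.2 0.0003 0.008 0.001 0; -0.2 0 0.01 0 0; -0.2 0 0.01 0 0; -0.2 0 0.01 0 0; -0.2 0 0.01 0 0; -0.2 0 0.008 0 0; -0.2 0 0.006 0 0; 0.1 0 0 0 0; 0.1 0 0 0 0; 0.1 0 0 0 0",
)

```text
time: 15.23
tool_pos: [0.5663, 0.12, 0.2308]
ee_rot: [-1.57, -0.0, -1.394]
wrist_force: [-0.1, 0.2, 0.7]
width: 0.0427
```

>>> send_rows(
  moves="0.22 0 0 0 0; 0.22 0 0 0 0; 0.22 0 0 0 0; 0.22 0 0 0 0; 0.3 0 0 0 0; 0.3 0 0 0 0; 0.3 0 0 0 0; 0.3 0 0 0 0; 0.3 0 0 0 0; 0.3 0 0 0 0",
)

```text
time: 16.07
tool_pos: [0.5659, 0.1199, 0.2301]
ee_rot: [-1.571, -0.0, -1.393]
wrist_force: [0.7, -0.0, 0.0]
width: 0.0329
```

Run:
```python
from snap import *
sn("10")
crop("pics/scene10.png",280,100,90,85,7,"pics/s10.png")
crop("pics/top10.png",262,160,90,80,7,"pics/t10.png")
```

```text
(no output)
```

View pics/s10.png

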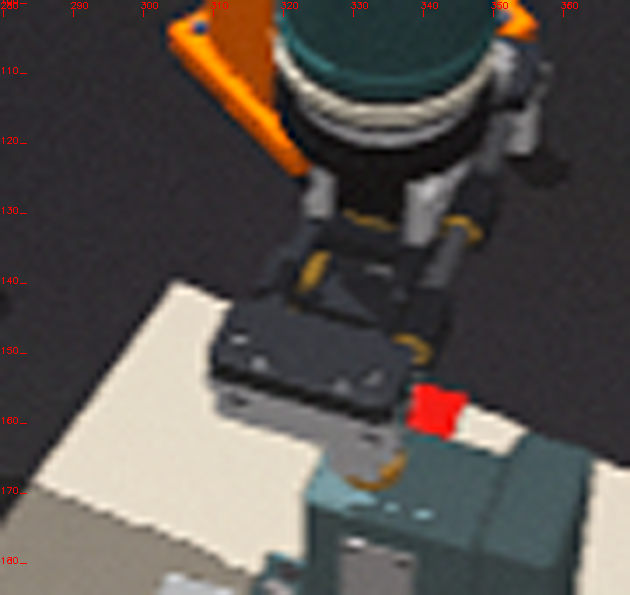

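>>> send_rows(
  moves="0.34 0 0 0 0; 0.34 0 0 0 0; 0.34 0 0 0 0; 0.38 0 0 0 0; 0.38 0 0 0 0; 0.38 0 0 0 0; 0.38 0 0 0 0; 0.38 0 0 0 0; 0.38 0 0 0 0; 0.38 0 0 0 0",
)

```text
time: 17.0
tool_pos: [0.5657, 0.1211, 0.2301]
ee_rot: [-1.571, 0.002, -1.392]
wrist_force: [-0.2, 5.1, 0.3]
width: 0.0296
```

>>> send_rows(
  moves="0.38 -0.0005 0 0 0; 0.38 -0.0006 0 0 0; 0.38 0 0 0 0; 0.38 0 0 0 0; 1 0 0 0 0; 1 0 0 0 0; 1 0 0 0 0; 1 0 0 0 0; 1 0 0 0 0; 1 0 0 0 0",
)

```text
time: 17.83
tool_pos: [0.5657, 0.1211, 0.2301]
ee_rot: [-1.571, 0.0, -1.393]
wrist_force: [-0.5, 4.9, -0.7]
width: 0.0293
```

>>> send_rows(
  moves="1 -0.0005 0 0 0; 1 -0.0005 0 0 0; 1 0 0 0 0; 1 0 0 0 0; 1 0 0 0 0; 1 0 0 0 0; 1 0 0 0 0; 1 0 0 0 0; 1 0 0 0 0; 1 0 0 0 0",
)

```text
time: 18.67
tool_pos: [0.5657, 0.1213, 0.2302]
ee_rot: [-1.571, -0.001, -1.394]
wrist_force: [0.3, -2.1, -0.7]
width: 0.0293
```

Run:
```python
from snap import *
print({k:np.round(v,4) for k,v in robot.get_obs().items()})
sn("11",("scene",))
crop("pics/scene11.png",280,140,90,85,7,"pics/s11.png")
```

```text
{'time': np.float64(18.6667), 'joint_positions': array([ 1.1410e-01,  1.5000e-01,  1.2901e+00, -1.4000e-03,  1.7014e+00,
        1.5080e+00]), 'qvel': array([ 0.0016,  0.0015,  0.0013, -0.    , -0.0007, -0.0014]), 'joint_torque': array([ 1.28990e+00, -3.70128e+01, -3.04957e+01,  6.12600e-01,
       -2.85000e-02,  3.37000e-02]), 'tool_pos': array([0.5657, 0.1213, 0.2302]), 'ee_rot': array([-1.5708e+00, -1.4000e-03, -1.3942e+00]), 'wrist_force': array([ 0.3022, -2.093 , -0.6592]), 'wrist_torque': array([-0.2077,  0.0095,  0.0649]), 'width': np.float64(0.0293)}
```

View pics/s11.png

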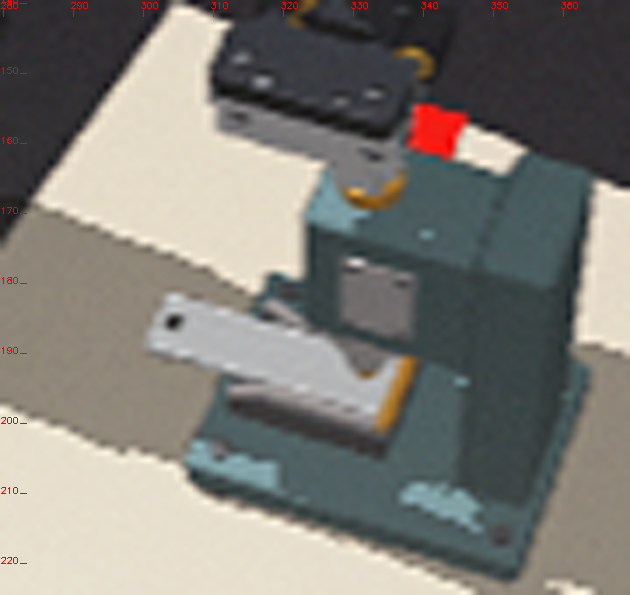

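>>> send_rows(
  moves="1 0.0003 -0.001 0 0; 1 0 -0.002 0 0; 1 0 -0.0025 0 0; 1 0 -0.0025 0 0; 1 0 -0.0025 0 0; 1 0 -0.0025 0 0; 1 0 -0.0025 0 0; 1 0 -0.002 0 0; 1 0 -0.001 0 0; 1 0 0 0 0",
)

```text
time: 19.55
tool_pos: [0.5656, 0.1213, 0.2468]
ee_rot: [-1.573, -0.001, -1.394]
wrist_force: [3.0, -3.1, -10.0]
width: 0.0293
```

>>> send_rows(
  moves="1 0.0004 0 0.0005 0; 1 0 -0.001 0 0; 1 0 -0.001 0 0; 1 0 -0.001 0 0; 1 0 0 0 0; 1 0 0 0 0; 1 0 0 0 0; 1 0 0 0 0; 1 0 0 0 0; 1 0 0 0 0",
)

```text
time: 20.38
tool_pos: [0.5658, 0.1214, 0.2525]
ee_rot: [-1.571, -0.0, -1.394]
wrist_force: [-1.8, -3.5, -7.7]
width: 0.0293
```

>>> send_rows(
  moves="1 0.0003 -0.0005 0 0; 1 0 -0.0005 0 0; 1 0 -0.0005 0 0; 1 0 0 0 0; 1 0 0 0 0; 1 0 0 0 0; 1 0 0 0 0; 1 0 0 0 0; 1 0 0 0 0; 1 0 0 0 0",
)

```text
time: 21.22
tool_pos: [0.5658, 0.1213, 0.2533]
ee_rot: [-1.571, 0.0, -1.393]
wrist_force: [-4.2, -2.1, -6.5]
width: 0.0292
```

>>> send_rows(
  moves="1 0 -0.0005 0 0; 1 0 -0.0005 0 0; 1 0 -0.0005 0 0; 1 0 0 0 0; 1 0 0 0 0; 1 0 0 0 0; 1 0 0 0 0; 1 0 0 0 0; 1 0 0 0 0; 1 0 0 0 0",
)

```text
time: 22.05
tool_pos: [0.5661, 0.1213, 0.2552]
ee_rot: [-1.571, 0.0, -1.393]
wrist_force: [-5.1, -0.2, -6.5]
width: 0.0291
```

>>> send_rows(
  moves="1 0 -0.0005 -0.0006 0; 1 0 -0.0005 0 0; 1 0 -0.0005 0 0; 1 0 0 0 0; 1 0 0 0 0; 1 0 0 0 0; 1 0 0 0 0; 1 0 0 0 0; 1 0 0 0 0; 1 0 0 0 0",
)

```text
time: 22.88
tool_pos: [0.5658, 0.1212, 0.2567]
ee_rot: [-1.57, 0.0, -1.393]
wrist_force: [-4.5, -0.0, -3.2]
width: 0.029
```

>>> send_rows(
  moves="1 0 -0.0005 0 0; 1 0 -0.0005 0 0; 1 0 -0.0005 0 0; 1 0 0 0 0; 1 0 0 0 0; 1 0 0 0 0; 1 0 0 0 0; 1 0 0 0 0; 1 0 0 0 0; 1 0 0 0 0",
)

```text
time: 23.72
tool_pos: [0.5657, 0.1212, 0.2573]
ee_rot: [-1.571, 0.0, -1.393]
wrist_force: [-1.6, 1.6, -7.9]
width: 0.0291
```

>>> send_rows(
  moves="1 0 -0.0005 0 0; 1 0 -0.0005 0 0; 1 0 -0.0005 0 0; 1 0 0 0 0; 1 0 0 0 0; 1 0 0 0 0; 1 0 0 0 0; 1 0 0 0 0; 1 0 0 0 0; 1 0 0 0 0",
)

```text
time: 24.55
tool_pos: [0.5657, 0.1211, 0.2592]
ee_rot: [-1.57, 0.0, -1.393]
wrist_force: [-1.6, 4.3, -9.6]
width: 0.0294
```

Run:
```python
from snap import *
sn("12",("scene",))
crop("pics/scene12.png",300,120,70,75,8,"pics/s12.png")
```

```text
(no output)
```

View pics/s12.png

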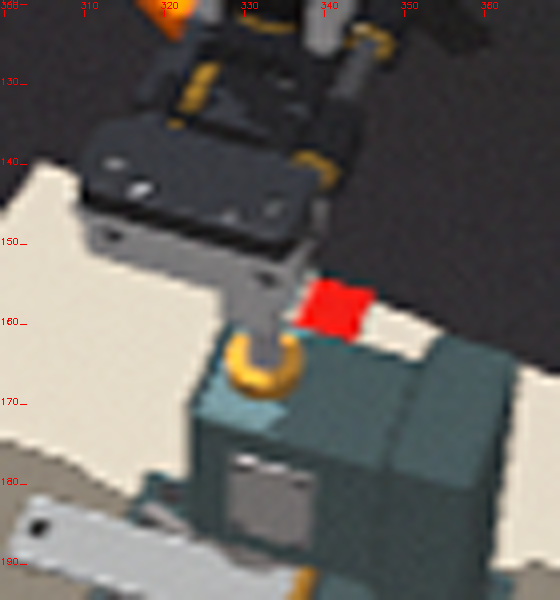

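>>> send_rows(
  moves="1 -0.0004 -0.0005 0 0; 1 0 -0.0005 0 0; 1 0 -0.0005 0 0; 1 0 0 0 0; 1 0 0 0 0; 1 0 0 0 0; 1 0 0 0 0; 1 0 0 0 0; 1 0 0 0 0; 1 0 0 0 0",
)

```text
time: 25.43
tool_pos: [0.5657, 0.1212, 0.2604]
ee_rot: [-1.571, -0.0, -1.394]
wrist_force: [1.7, 2.1, -13.0]
width: 0.0292
```

>>> send_rows(
  moves="1 0 -0.0005 0 0; 1 0 -0.0005 0 0; 1 0 -0.0005 0 0; 1 0 0 0 0; 1 0 0 0 0; 1 0 0 0 0; 1 0 0 0 0; 1 0 0 0 0; 1 0 0 0 0; 1 0 0 0 0",
)

```text
time: 26.27
tool_pos: [0.5656, 0.1212, 0.2616]
ee_rot: [-1.571, -0.0, -1.394]
wrist_force: [3.6, 1.4, -19.3]
width: 0.0292
```

>>> send_rows(
  moves="1 0 0.0005 0 0; 1 0 0.0005 0 0; 1 0 0.0005 0 0; 1 0 0.0005 0 0; 1 0 0.0005 0 0; 1 0 0.0005 0 0; 1 0 0.0005 0 0; 1 0 0 0 0; 1 0 0 0 0; 1 0 0 0 0",
)

```text
time: 27.1
tool_pos: [0.5657, 0.1213, 0.2599]
ee_rot: [-1.569, -0.0, -1.394]
wrist_force: [0.7, -0.9, -9.7]
width: 0.029
```

>>> send_rows(
  moves="1 0 0.0005 0 0; 1 0 0.0005 0 0; 1 0 0.0005 0 0; 1 0 0.0005 0 0; 1 0 0 0 0; 1 0 0 0 0; 1 0 0 0 0; 1 0 0 0 0; 1 0 0 0 0; 1 0 0 0 0",
)

```text
time: 27.93
tool_pos: [0.5657, 0.1213, 0.2571]
ee_rot: [-1.57, -0.0, -1.394]
wrist_force: [-0.0, -1.7, -4.0]
width: 0.0292
```

>>> send_rows(
  moves="1 0 0.0004 0 0; 1 0 0.0004 0 0; 1 0 0.0004 0 0; 1 0 0 0 0; 1 0 0 0 0; 1 0 0 0 0; 1 0 0 0 0; 1 0 0 0 0; 1 0 0 0 0; 1 0 0 0 0",
)

```text
time: 28.77
tool_pos: [0.5658, 0.1213, 0.2568]
ee_rot: [-1.569, -0.0, -1.394]
wrist_force: [-2.0, -2.4, 6.1]
width: 0.0291
```

>>> send_rows(
  moves="1 0.0003 -0.0005 -0.0003 0; 1 0 -0.0003 0 0; 1 0 0 0 0; 1 0 0 0 0; 1 0 0 0 0; 1 0 0 0 0; 1 0 0 0 0; 1 0 0 0 0; 1 0 0 0 0; 1 0 0 0 0",
)

```text
time: 29.6
tool_pos: [0.5657, 0.1213, 0.2568]
ee_rot: [-1.569, 0.0, -1.393]
wrist_force: [0.4, -0.7, 5.7]
width: 0.0293
```

>>> send_rows(
  moves="0.2 0 0 0 0; 0.2 0 0 0 0; 0.2 0 0 0 0; 0 0 0 0 0; 0 0 0 0 0; -0.2 0 0 0 0; -0.2 0 0 0 0; -0.2 0 0 0 0; -0.2 0 0 0 0; -0.2 0 0 0 0",
)

```text
time: 30.43
tool_pos: [0.5653, 0.1211, 0.2563]
ee_rot: [-1.571, -0.0, -1.394]
wrist_force: [0.1, -0.8, 0.2]
width: 0.0565
```

Run:
```python
from snap import *
sn("13",("scene",))
crop("pics/scene13.png",300,120,70,75,8,"pics/s13.png")
```

```text
(no output)
```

View pics/s13.png

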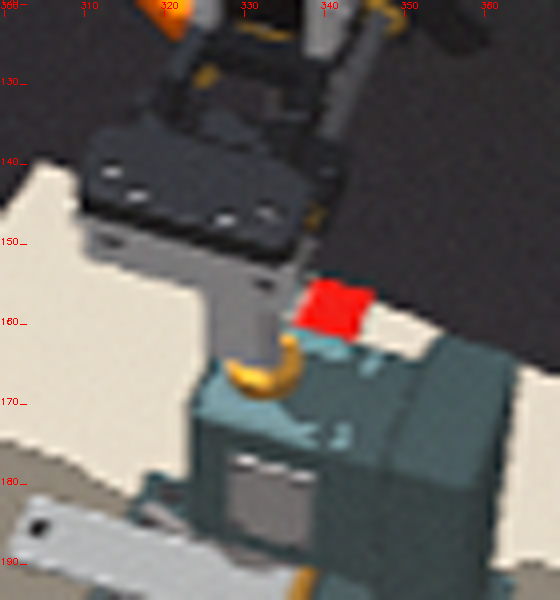

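>>> send_rows(
  moves="-0.2 0 -0.01 0 0; -0.2 0 -0.025 0 0; -0.2 0 -0.03 0 0; -0.2 0 -0.025 0 0; -0.2 0 0 0 0; -0.2 0 0 0 -4; -0.2 0 0 0 -7; -0.2 0 0 0 -7; -0.2 0 0 0 -7; -0.2 0 0 0 -7",
)

```text
time: 31.32
tool_pos: [0.5653, 0.121, 0.3462]
ee_rot: [-1.571, 0.0, -0.829]
wrist_force: [-0.1, -0.2, -0.1]
width: 0.0567
```

Run:
```python
from snap import *
sn("14",("scene",))
crop("pics/scene14.png",290,130,80,85,7,"pics/s14.png")
```

```text
(no output)
```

View pics/s14.png

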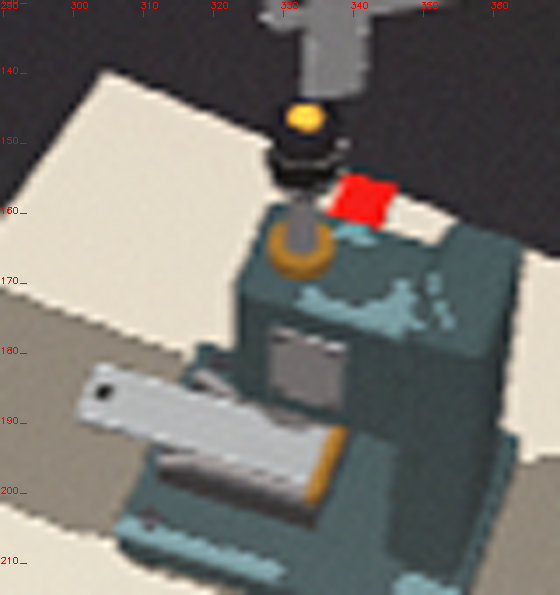

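>>> send_rows(
  moves="0 0 0 0 -6.5; 0.5 0 0 0 -6.5; 1 0 0 0 -6.5; 1 0 0 0 -6.5; 1 0 0 0 -6.5; 1 0 0 0 -6.5; 1 0 0 0 -6.5; 1 0 0 0 -6.5; 1 0 0 0 -6.0; 1 0 0 0 0",
)

```text
time: 32.2
tool_pos: [0.5653, 0.121, 0.3462]
ee_rot: [-1.571, 0.0, 0.177]
wrist_force: [0.6, -0.3, 0.1]
width: 0.0003
```

>>> send_rows(
  moves="1 0 0 0.01 0; 1 0 0 0.02 0; 1 0 0 0.02 0; 1 0 0 0.02 0; 1 0 0 0.016 0; 1 0 0.03 0 0; 1 0 0.03 0 0; 1 0 0.03 0 0; 1 0 0.03 0 0; 1 0 0 0 0",
)

```text
time: 33.03
tool_pos: [0.5463, 0.2055, 0.218]
ee_rot: [-1.572, 0.015, 0.175]
wrist_force: [-2.1, 0.0, -0.7]
width: 0.0003
```

Run:
```python
from snap import *
sn("15")
crop("pics/scene15.png",290,100,90,85,7,"pics/s15.png")
crop("pics/top15.png",242,160,90,80,7,"pics/t15.png")
```

```text
(no output)
```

View pics/s15.png

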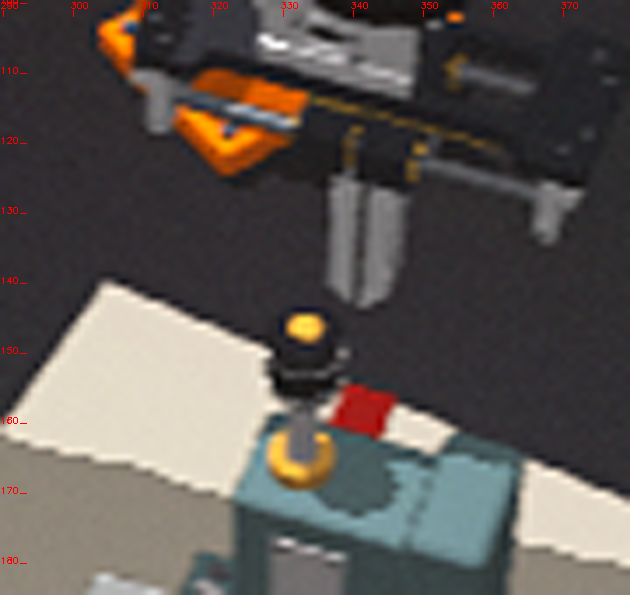

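View pics/t15.png

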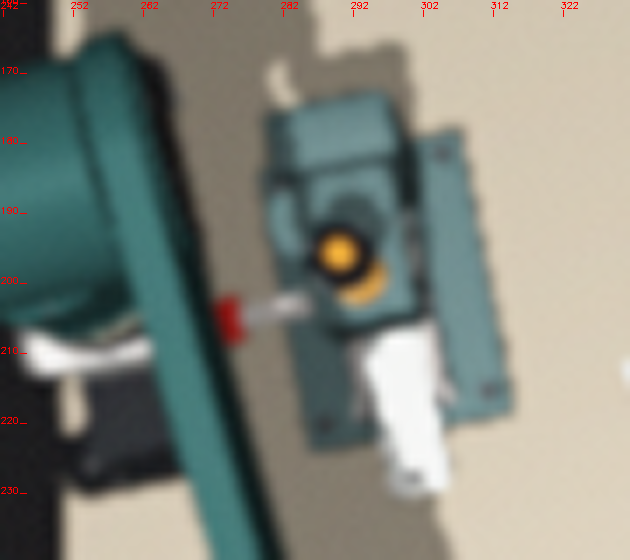

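>>> send_rows(
  moves="1 0 0 0 0; 1 0 0.01 0 0; 1 0 0.01 0 0; 1 0 0.015 0 0; 1 0 0.015 0 0; 1 0 0.015 0 0; 1 0 0.01 0 0; 1 0 0.004 0 0; 1 0 0 0 0; 1 0 0 0 0",
)

```text
time: 33.97
tool_pos: [0.5505, 0.2058, 0.1478]
ee_rot: [-1.571, -0.001, 0.177]
wrist_force: [-0.1, 0.5, 0.2]
width: 0.0002
```

Run:
```python
from snap import *
sn("16",("scene",))
crop("pics/scene16.png",290,100,90,85,7,"pics/s16.png")
```

```text
(no output)
```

View pics/s16.png

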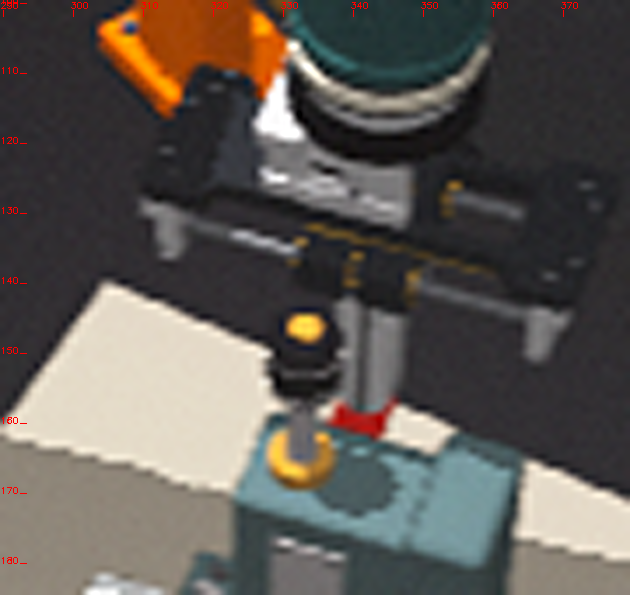

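>>> send_rows(
  moves="1 0 0.003 0 0; 1 0 0.003 0 0; 1 0 0.003 0 0; 1 0 0.003 0 0; 1 0 0.003 0 0; 1 0 0.003 0 0; 1 0 0.002 0 0; 1 0 0.002 0 0; 1 0 0 0 0; 1 0 0 0 0",
)

```text
time: 34.85
tool_pos: [0.5503, 0.2054, 0.1252]
ee_rot: [-1.571, -0.0, 0.177]
wrist_force: [0.1, -1.5, 2.9]
width: 0.0003
```

Run:
```python
from snap import *
sn("17",("scene",))
crop("pics/scene17.png",290,130,80,85,7,"pics/s17.png")
```

```text
(no output)
```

View pics/s17.png

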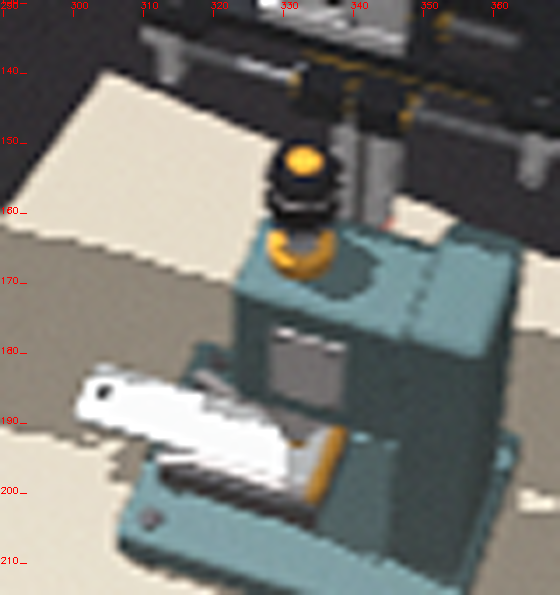

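Fired: the knob is down and the coupon is still home. Now I lift off.

>>> send_rows(
  moves="1 0 -0.004 0 0; 1 0 -0.008 0 0; 1 0 -0.015 0 0; 1 0 -0.025 0 0; 1 0 -0.03 0 0; 1 0 -0.03 0 0; 1 0 -0.03 0 0; 1 0 -0.02 0 0; 1 0 0 0.01 0; 1 0 0 0 0",
)

```text
time: 35.73
tool_pos: [0.5482, 0.2172, 0.2885]
ee_rot: [-1.569, -0.002, 0.179]
wrist_force: [-0.2, 0.1, -0.5]
width: 0.0004
```

>>> send_rows(
  moves="1 0 0 0 0; 1 0 0 0 0; 1 0 0 0 0; 1 0 0 0 0; 1 0 0 0 0; 1 0 0 0 0; 1 0 0 0 0; 1 0 0 0 0; 1 0 0 0 0; 1 0 0 0 0",
)

```text
time: 36.57
tool_pos: [0.5484, 0.2155, 0.2873]
ee_rot: [-1.571, -0.0, 0.177]
wrist_force: [-0.3, 0.1, 0.4]
width: 0.0006
```

Run:
```python
from snap import *
sn("18",("scene",))
crop("pics/scene18.png",290,140,80,85,7,"pics/s18.png")
print(robot.get_obs()["wrist_force"])
```

```text
[-0.09998071 -0.38243103 -0.14310473]
```

View pics/s18.png

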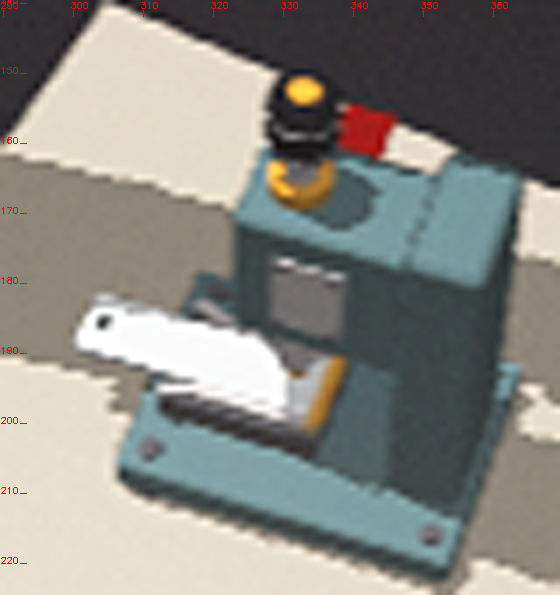

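The picture shows the knob down again (gold top at 332,152), the paddle back up (342,158) and the coupon flush with the end stop (hole at 304,185). The stamp looks unmoved.

```bash
python3 -c "
from bench import order
print(order.close_job())"
```

```text
the job is handed in; nothing more can be done
None
```

The coupon has been struck once and the job is handed in, at about 37 s of the 72 s allowed. No verdict was reported.

**What I did**
- I slid the coupon plain end first into the channel until it met the end stop at about 6 N, then let go.
- I drew the striker up in small steps. It went slightly into the rubber buffer, with a peak of about 19 N on the wrist, below the 25 N tipping limit.
- I eased it back until the sear carried it, at about 27 mm travel, and took the hand off.
- I pressed the red paddle with closed fingertips to fire it, then lifted clear.

**Last checks**
- The final picture shows the striker down, the paddle back up, the coupon flush with the end stop and the stamp where it was.
- The hand is clear, with wrist force near zero.

**What disagreed or was not checked**
- The two cameras differed by 2–3 mm in absolute position.
- Closing on the knob slightly off centre gave up to about 5 N of side force. I corrected this with small shifts, and it did not visibly move the stamp.
- I did not measure the exact end gap or the stamp's tilt; I judged them from the pictures only.
- I did not check the bottle, beaker and cup again, but the arm stayed clear of them throughout.

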